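Box up the two jade pieces chosen by a customer

ROBOT

A 6-joint arm with a two-finger parallel gripper is mounted at the origin on a cart in front of the work surface, level with it; the furniture and walls round the work are solid. World frame = base frame: x ahead of the robot, y to its left, z up, the work surface at z = 0. Lengths are in mm, angles in rad, forces in N, time in s.
With the tool pointing down it reaches from about 275 to 750 mm from the base axis. Payload 10.2 kg.
Tool frame: the origin (TCP) lies at the very end of the fingers, on their centre line; the grasp point (between the pads) lies 19 mm behind it; z points along the fingers, y is the line along which they close (so a half turn about z gives the same grasp; the last joint's range is limited). The gripper opens to 85 mm and grips with 20 to 120 N. Pads are 22 mm wide; open, the fingers measure 114 mm over their backs; the gripper's body (76 mm by 85 mm) begins 54 mm behind the grasp point. The pads swing forward as they close: fully open they stand 13 mm farther back than shut.
Start: joints at [-1.448, 0.313, 1.498, -0, 1.331, -0.223], TCP at [177.936, -493.933, 231.294] pointing down, gripper open.
Joint ranges: [-2.94, 2.94], [-0.97, 2.17], [0.19, 2.56], [-1.23, 4.37], [0.02, 3.11], [-2.88, 2.88]. Speed limits (rad/s): [2.39, 2.39, 3.01, 3.14, 3.14, 3.14].

INTERFACE

Orientations are given as a unit quaternion [w, x, y, z].
In Python, from rig import * gives the robot as it stands. The module is installed in compiled form; this text tells all that it offers.
- The arm moves only by the shell command python3 -m crank 'ROWS' [FORCE]. ROWS is JSON, a list that holds one entry, the list of rows, each a list of 7 numbers: the shift along the tool's x, y, z in units of 25 mm (1.0 is 25 mm), then the turn, a rotation vector about the tool's x, y, z in units of 8 degrees (1.0 is 8 degrees), then the finger opening in mm, from 0 to 85.4. A call has exactly 8 rows; each row shifts and turns the commanded pose from where the row before left it, along the tool's axes as they then stand; what a row does not reach is not made up. A row lasts 1/10 s, in which the tool goes at most 50 mm and 8.59 degrees, less where a joint would pass 70% of its speed; a pose out of reach is approached as far as the arm can. A call is refused whole if a number of a shift passes 1 or a number of a turn 1, either way. A call with a gripper value outside its range is refused whole. The fingers move at their own pace and stop on an object; FORCE is the grip in N (left out, the last holds). Time passes only in rows, so rows that do not move let the fingers close, or fill a call up. It gives the time, the measured TCP pose, the force, the opening and the grip force at its end, in the units of the state.
- sense(): the state, without advancing time (a new reading comes with each control period).
- capture(name): name is "side" or "top" or "wrist"; returns the picture (480x640x3 uint8, blue, green, red); there is no depth.
- camera_model(name): a dict with "fx", "fy", "cx", "cy" (pixels), "world_from_camera" (4x4, takes a point from camera to world coordinates); the wrist camera has in their place "T_tool_cam" (4x4, takes a point from camera to tool coordinates, whose origin is the TCP and whose axes are the flange's). Camera axes: x right, y up, looking along -z (the intrinsics and any distortion apply to the point x, -y, -z); pixel columns grow to the right and rows downward; lengths in mm; the calibration is good to about 2 mm. A picture is of the moment at which its call begins: read the wrist's pose just before it. camera_model takes no time and is no camera call.
- finish_job(): hands the job in; it is judged then, once.
The state is a dict: "time_s": time; "joints": joint angles; "dq": joint speeds; "tau": joint torques, N m; "eef_pos": TCP position; "ee_rot": TCP orientation; "force": force on the tool from outside, world axes, zero at the start; "wrist_torque": the same for the moment, N m; "grip_width": opening from 0.0 (shut) to 1.0 (fully open); "grip_force": force on a finger pad.
Only numpy, scipy, OpenCV 4.12 (cv2) and the standard library are available. Lean on these libraries where they do the work, as an engineer would, in place of code of your own. Each camera call takes 0.05 s, during which the arm holds its last target. There are 200 camera calls.

TASK

The customer has chosen the two jade pieces that lie on the grey-blue velvet pad, so box them up: lay the carved white disc in the round nest of the red box and the smooth grey-green tablet in the oblong nest of the green box, each flat on the silk, and close each box fully with the lid of its own colour. Set everything down by hand rather than letting it fall, and leave the jade that is not on the pad (another disc, another tablet and the green bangle) where it lies.

Things in the scene. Friction and masses are not known exactly. Their poses are not given: they have to be found in the camera images.
- disc: The chosen carved disc, whitish jade, round, 52 mm across, 12 mm thick, 30 g, on the velvet pad at the start. Origin: centre of its flat underside, z up. Grasp it at the rim in any direction.
- tablet: The chosen tablet, smooth grey-green jade, a rounded oblong 56 mm (x) by 45 mm (y), 6 mm thick, 34 g, on the velvet pad at the start. Origin: centre of its underside, z up. Grasp it across its 45 mm width.
- pad: A flat velvet pad, grey-blue with a dark edge, 110 x 190 mm (x, y), 4 mm thick, fixed. Origin: centre of its underside. The disc and the tablet lie on it about 100 mm apart, in either order.
- box_red: Open red lacquered jewel box, fixed, gold silk inside: 84 x 134 x 34 mm (x, y, z), inside 74 x 124, silk floor 6 mm up. Origin: centre of underside, z up. In its middle a round nest 57 mm wide between two curved padded rolls 7 mm high with 37 mm gaps, open towards both y ends, where the bare floor leaves room for fingers parted along y.
- box_green: Open green lacquered jewel box, fixed, gold silk inside: 84 x 134 x 34 mm (x, y, z), inside 74 x 124, silk floor 6 mm up. Origin: centre of underside, z up. In its middle an oblong nest, 61 mm (x) by 50 (y), the length of the tablet along x, between two bracket-shaped padded rolls 6 mm high with 36 mm gaps, open towards both y ends, where the bare floor leaves room for fingers parted along y.
- lid_red: Loose red lid, right way up on the table. Origin: centre of its lower lip edge. Lip 10 mm deep, leaning inward: 1.5 mm clear of the box walls at the plate, 7.5 at its edge (self-centring). Plate 84 x 134 (x, y), z 10 to 18 mm. Brass pull bar along y over the middle: 10 wide, 50 long, z 26 to 36. Closed (either way round): origin 24 mm above the box's underside.
- lid_green: Loose green lid, right way up on the table. Origin: centre of its lower lip edge. Lip 10 mm deep, leaning inward: 1.5 mm clear of the box walls at the plate, 7.5 at its edge (self-centring). Plate 84 x 134 (x, y), z 10 to 18 mm. Brass pull bar along y over the middle: 10 wide, 50 long, z 26 to 36. Closed (either way round): origin 24 mm above the box's underside.
- spare_disc: Another carved whitish disc, 54 mm across, 12 mm thick, on the bare table, not on the pad; to be left alone. Origin: centre of its underside.
- spare_tablet: Another grey-green tablet, 55 x 45 x 6 mm, on the bare table, not on the pad; to be left alone. Origin: centre of its underside.
- bangle: A pale green jade bangle, 74 mm across, 9 mm thick, lying on the table behind the work; to be left alone. Origin: centre of its underside.
There are look-alikes about, which are no part of the job. What is shaped like the disc but turquoise is not meant.

How it is judged:
By the outcome, as a careful person would: the job done as asked, in the order asked, and still so for the second after the job is handed in, with the robot touching nothing.
It also fails if it takes over 93 s, if anything falls off the work surface, if the arm or the gripper's body presses on something with over 40 N, if the wrist force passes 120 N, or if a joint passes its speed limit or range.

## Working session

There is one attempt and no reset: what is moved stays moved. The work goes in short steps, Python scripts to look and compute and a shell command to move; the robot and the scene stay as the last step left them, time stands still between calls to the robot, and variables do not carry over. Pictures are saved under pics/ and viewed, at most 19 in all, crops included, and the job is handed in when it is done.

```bash
mkdir -p pics; python3 - <<'E'
from rig import *
import cv2,numpy as np
np.set_printoptions(precision=4,suppress=True)
s=sense();print(s)
for n in("side","top","wrist"):
    cv2.imwrite(f"pics/{n}0.png",capture(n)); print(n,camera_model(n))
E
```

```text
{'time_s': 0.0, 'joints': array([-1.4484,  0.3135,  1.4985,  0.    ,  1.331 , -0.2234]), 'dq': array([-0.0008, -0.0014, -0.0006, -0.0007, -0.0005,  0.0008]), 'tau': array([  0.0013, -41.2269, -25.9734,   0.    ,   0.0043,   0.    ]), 'eef_pos': array([ 177.9057, -493.6489,  230.7107]), 'ee_rot': array([-0.0007,  0.9851,  0.172 ,  0.    ]), 'force': array([-0.639 ,  0.6967, -0.1899]), 'wrist_torque': array([-0.0156,  0.0151,  0.0177]), 'grip_force': 0.0, 'grip_width': 1.0009949825369473}
side {'fx': 486.7389114043406, 'fy': 486.7389114043406, 'cx': 314.7502809119756, 'cy': 234.8163785089214, 'world_from_camera': array([[ -0.9878,   0.0954,  -0.1235, 491.2898],
       [ -0.156 ,  -0.6077,   0.7787, 656.5978],
       [ -0.0008,   0.7884,   0.6151, 561.3341],
       [  0.    ,   0.    ,   0.    ,   1.    ]])}
top {'fx': 466.14389135277384, 'fy': 466.14389135277384, 'cx': 312.22775748979575, 'cy': 245.6901575413166, 'world_from_camera': array([[ -0.1815,   0.9605,  -0.2111, 388.5087],
       [ -0.9834,  -0.1779,   0.0361,   8.3293],
       [ -0.0029,   0.2141,   0.9768, 970.9257],
       [  0.    ,   0.    ,   0.    ,   1.    ]])}
wrist {'fx': 348.38092093408216, 'fy': 348.38092093408216, 'cx': 323.16006274275543, 'cy': 236.95312709362764, 'T_tool_cam': array([[  -0.0001,    0.9565,    0.2917,   74.5256],
       [   1.    ,    0.0002,   -0.0003,   -0.3165],
       [  -0.0004,    0.2917,   -0.9565, -141.373 ],
       [   0.    ,    0.    ,    0.    ,    1.    ]])}
```

View pics/top0.png

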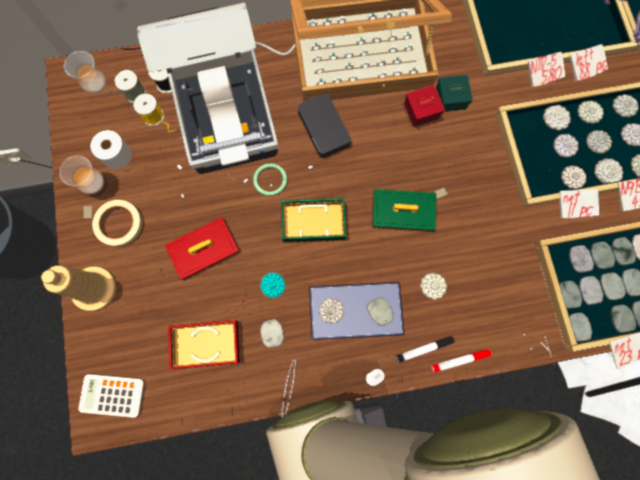

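View pics/side0.png

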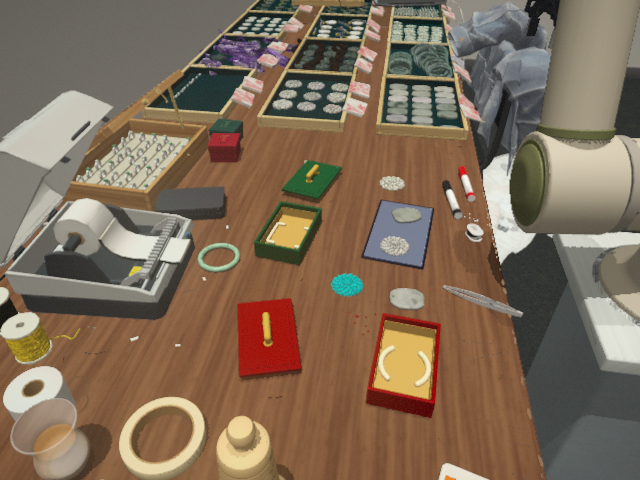

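The top view shows the pad at (356,311) with the disc at (332,311) and the tablet at (381,311). The red box is at (205,344), the green box at (314,220), the red lid at (202,247) and the green lid at (405,210). The side view agrees; the spares, the bangle and the turquoise decoy lie off the pad.

```bash
cat > h.py <<'E'
from rig import *
import cv2,numpy as np
from scipy.spatial.transform import Rotation as R
np.set_printoptions(precision=2,suppress=True)
def campose(name,s=None):
    m=camera_model(name)
    if name!="wrist": return m,np.array(m["world_from_camera"])
    q=s["ee_rot"];T=np.eye(4);T[:3,:3]=R.from_quat([q[1],q[2],q[3],q[0]]).as_matrix();T[:3,3]=s["eef_pos"]
    return m,T@np.array(m["T_tool_cam"])
def cast(m,T,px,z):
    px=np.asarray(px,float).reshape(-1,2)
    d=np.c_[(px[:,0]-m["cx"])/m["fx"],-(px[:,1]-m["cy"])/m["fy"],-np.ones(len(px))]@T[:3,:3].T
    return (T[:3,3]+d*((z-T[2,3])/d[:,2])[:,None])[:,:2]
def proj(m,T,p):
    c=np.linalg.inv(T)@np.r_[p,1]; return np.array([m["cx"]-m["fx"]*c[0]/c[2],m["cy"]+m["fy"]*c[1]/c[2]])
HSV={"red":[((0,150,60),(8,255,255)),((172,150,60),(180,255,255))],"green":[((55,110,25),(88,255,255))],
 "pad":[((105,40,60),(130,255,255))],"gold":[((18,90,130),(32,255,255))]}
def mask(im,c):
    h=cv2.cvtColor(im,cv2.COLOR_BGR2HSV); k=np.zeros(im.shape[:2],np.uint8)
    for a,b in HSV[c]: k|=cv2.inRange(h,a,b)
    return k
def blobs(k,amin=300):
    c,_=cv2.findContours(k,cv2.RETR_EXTERNAL,cv2.CHAIN_APPROX_NONE)
    return sorted([x for x in c if cv2.contourArea(x)>amin],key=cv2.contourArea,reverse=True)
def rect(P):
    """min-area rectangle of world points: centre, (short,long), yaw of the long axis measured from +y"""
    (c,(w,h),a)=cv2.minAreaRect(P.astype(np.float32))
    if w<h: a+=90; w,h=h,w
    y=(a-90+90)%180-90
    return np.array(c),np.array([h,w]),y
def farrect(P,cam,size):
    """centre from the edges away from the camera (near ones show the side wall)"""
    c,sz,y=rect(P);r=np.deg2rad(y);ex=np.array([np.cos(r),np.sin(r)]);ey=np.array([-ex[1],ex[0]])
    o=np.zeros(2)
    for e,L,n in((ex,size[0],0),(ey,size[1],1)):
        q=P@e; s=np.sign((c-cam)@e); far=(q*s).max()*s; o+=e*(far-s*L/2)
    return o,sz,y
E
python3 - <<'E'
from h import *
im=cv2.imread("pics/top0.png");m,T=campose("top")
cam=T[:2,3]
for c in("red","green"):
    for b in blobs(mask(im,c),700)[:5]:
        px=cv2.boundingRect(b);
        for z in(18,34):
            print(c,px,z,*rect(cast(m,T,b,z)),*farrect(cast(m,T,b,z),cam,(84,134)))
k=mask(im,"pad")
b=[x for x in blobs(k,1000)][:3]
for x in b: print("pad",cv2.boundingRect(x),*rect(cast(m,T,x,4)))
x=b[0];f=np.zeros_like(k);cv2.fillPoly(f,[cv2.convexHull(x)],255)
f=cv2.erode(f,np.ones((7,7)))&~k
for o in blobs(f,150):
    for z in(10,16): print("obj",cv2.boundingRect(o),*rect(cast(m,T,cv2.convexHull(o),z)))
g=mask(im,"gold")
for o in blobs(g,400)[:5]:
    print("gold",cv2.boundingRect(o),*rect(cast(m,T,o,6)))
E
```

```text
red (167, 320, 73, 50) 18 [436.59 224.62] [ 88.36 143.59] -5.5782318115234375 [439.23 229.18] [ 88.36 143.59] -5.5782318115234375
red (167, 320, 73, 50) 34 [435.79 220.99] [ 86.87 141.18] -5.5782318115234375 [437.57 224.42] [ 86.87 141.18] -5.5782318115234375
red (164, 216, 76, 64) 18 [633.05 201.97] [ 88.37 136.93] 16.95010757446289 [634.71 204.01] [ 88.37 136.93] 16.95010757446289
red (164, 216, 76, 64) 34 [628.94 198.72] [ 86.89 134.63] 16.95009422302246 [630.23 199.45] [ 86.89 134.63] 16.95009422302246
red (404, 85, 41, 42) 18 [ 865.85 -329.82] [84.27 85.74] -82.53047275543213 [ 841.94 -333.09] [84.27 85.74] -82.53047275543213
red (404, 85, 41, 42) 34 [ 857.83 -324.14] [82.86 84.3 ] -82.53047847747803 [ 833.12 -326.81] [82.86 84.3 ] -82.53047847747803
green (373, 190, 63, 41) 18 [ 636.68 -233.6 ] [ 83.03 131.19] -14.408576965332031 [ 636.56 -232.12] [ 83.03 131.19] -14.408576965332031
green (373, 190, 63, 41) 34 [ 632.51 -229.54] [ 81.63 128.98] -14.408622741699219 [ 631.99 -226.81] [ 81.63 128.98] -14.408622741699219
green (438, 76, 33, 34) 18 [ 884.02 -405.36] [68.9  78.62] 86.486328125 [ 856.85 -396.12] [68.9  78.62] 86.486328125
green (438, 76, 33, 34) 34 [ 875.7  -398.41] [67.74 77.3 ] 86.48627471923828 [ 847.9  -388.56] [67.74 77.3 ] 86.48627471923828Traceback (most recent call last):
  File "<stdin>", line 12, in <module>
IndexError: list index out of range
```

```bash
python3 - <<'E'
from h import *
im=cv2.imread("pics/top0.png");m,T=campose("top")
h=cv2.cvtColor(im,cv2.COLOR_BGR2HSV)
for p in[(356,300),(332,311),(381,311),(345,330),(284,225),(325,240),(300,212),(346,222),(206,358),(300,330)]: print(p,h[p[1],p[0]])
for n,p,z in(("disc",(332,311),16),("tab",(381,311),10),("pad",(356,311),4),("gbox",(314,220),34),("spare t",(272,333),6),("tq",(272,285),12),("spare d",(433,286),12),("bangle",(270,179),9)): print(n,cast(m,T,p,z))
E
```

```text
(356, 300) [119  34 190]
(332, 311) [ 17  40 210]
(381, 311) [ 26  37 194]
(345, 330) [119  33 196]
(284, 225) [ 21 149 116]
(325, 240) [ 18 132  54]
(300, 212) [ 25  82 248]
(346, 222) [ 17 129  85]
(206, 358) [ 23 118 247]
(300, 330) [ 12 156 144]
disc [[453.78 -41.79]]
tab [[ 435.97 -140.71]]
pad [[445.62 -91.02]]
gbox [[644.18 -39.84]]
spare t [[432.99  86.28]]
tq [[529.05  69.84]]
spare d [[ 466.5  -256.86]]
bangle [[759.64  36.36]]
```

```bash
python3 -m crank '[[[1,-0.65,0,0,0,0,85],[1,-0.65,0,0,0,0,85],[1,-0.65,0,0,0,0,85],[1,-0.65,0,0,0,0,85],[1,-0.65,0,0,0,0,85],[1,-0.65,0,0,0,0,85],[1,-0.65,0,0,0,0,85],[1,-0.65,0,0,0,0,85]]]' 30
python3 -m crank '[[[1,-0.65,0,0,0,0,85],[1,-0.65,0,0,0,0,85],[1,-0.65,0,0,0,0,85],[1,-0.65,0,0,0,0,85],[1,-0.65,0,0,0,0,85],[1,-0.65,0,0,0,0,85],[1,-0.65,0,0,0,0,85],[1,-0.65,0,0,0,0,85]]]'
python3 -m crank '[[[1,-0.65,0,0,0,0,85],[0,0,0,0,0,1,85],[0,0,0,0,0,1,85],[0,0,0,0,0,1,85],[0,0,0,0,0,0.75,85],[0,0,0,0,0,0,85],[0,0,0,0,0,0,85],[0,0,0,0,0,0,85]]]'
python3 - <<'E'
from h import *
s=sense();cv2.imwrite("pics/w1.png",capture("wrist"));np.save("w1.npy",s,allow_pickle=True);print(s)
E
```

```text
time_s: 0.95
eef_pos: [322.6, -302.7, 231.2]
ee_rot: [-0.0, 0.985, 0.172, -0.0]
force: [-0.2, 0.1, 0.4]
grip_width: 0.996
grip_force: 0.0
time_s: 1.75
eef_pos: [466.7, -112.6, 231.2]
ee_rot: [-0.0, 0.985, 0.172, -0.0]
force: [0.3, 0.3, 0.9]
grip_width: 0.996
grip_force: 0.0
time_s: 2.55
eef_pos: [484.1, -90.0, 231.2]
ee_rot: [-0.0, 0.996, -0.088, -0.0]
force: [-0.0, -0.2, -1.5]
grip_width: 0.991
grip_force: 0.0
{'time_s': 2.55, 'joints': array([-0.42,  0.24,  1.59,  0.  ,  1.31,  1.32]), 'dq': array([ 0.  , -0.  , -0.  , -0.  ,  0.  ,  0.01]), 'tau': array([  0.01, -37.57, -25.76,   0.  ,   0.  ,  -0.02]), 'eef_pos': array([484.12, -90.  , 231.24]), 'ee_rot': array([-0.  ,  1.  , -0.09, -0.  ]), 'force': array([-0.01, -0.24, -1.48]), 'wrist_torque': array([0.01, 0.02, 0.01]), 'grip_force': 0.0, 'grip_width': 0.9911892980060099}
```

View pics/w1.png

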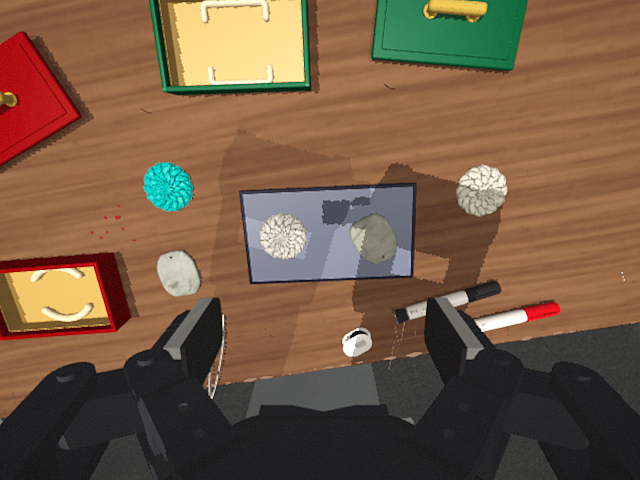

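Wrist view: the disc is at (284,236), the tablet at (374,238) with its long side roughly vertical and slightly tilted, and the pad spans 240–415 × 183–283. The spares and the decoy are outside it.

```bash
cat >> h.py <<'E'
def padobjs(im,m,T,lo=(236,180),hi=(420,288)):
    lab=cv2.cvtColor(im,cv2.COLOR_BGR2LAB); k=((lab[...,2]>126)).astype(np.uint8)*255
    w=np.zeros_like(k);w[lo[1]+14:hi[1]-8,lo[0]+14:hi[0]-10]=255;k&=w
    k=cv2.morphologyEx(k,cv2.MORPH_OPEN,np.ones((3,3)));k=cv2.morphologyEx(k,cv2.MORPH_CLOSE,np.ones((9,9)))
    return k,blobs(k,400)
E
python3 - <<'E'
from h import *
im=cv2.imread("pics/w1.png");s=np.load("w1.npy",allow_pickle=True).item();m,T=campose("wrist",s)
k,B=padobjs(im,m,T)
for b in B:
    c=cv2.boundingRect(b);z=16 if c[0]<330 else 10
    for zz in((16,10) if z==16 else (10,)):
        P=cast(m,T,cv2.convexHull(b),zz);print(c,zz,*rect(P),"circ",cv2.minEnclosingCircle(P.astype(np.float32)))
h=cv2.cvtColor(im,cv2.COLOR_BGR2HSV)
for p in((155,60),(305,60),(235,88),(450,40)): print(h[p[1],p[0]])
cs=blobs(mask(im,"green"),800)
for b in cs: print("green",cv2.boundingRect(b),*rect(cast(m,T,b,34)))
v=im.copy();cv2.drawContours(v,B,-1,(0,0,255),1);cv2.imwrite("pics/v1.png",cv2.resize(v[170:300,230:430],None,fx=3,fy=3))
E
```

```text
(350, 214, 47, 50) 10 [ 436.4  -137.93] [44.5 55.1] -71.10028648376465 circ ((435.9493408203125, -136.5267333984375), 28.96392822265625)
(259, 213, 48, 47) 16 [458.47 -41.08] [49.7  51.52] 83.70909118652344 circ ((458.5565185546875, -40.8819580078125), 25.89678382873535)
(259, 213, 48, 47) 10 [456.8  -40.04] [50.53 52.39] 83.70906829833984 circ ((456.89337158203125, -39.841651916503906), 26.332426071166992)
[ 12 141 143]
[ 74 139 149]
[ 74 168 123]
[ 74 173 125]
green (372, 0, 155, 70) [ 620.36 -222.31] [ 54.02 125.85] -14.332389831542969
green (149, 0, 162, 95) [640.35 -36.93] [ 74.19 133.11] -8.332550048828125
green (144, 163, 49, 48) [532.22  54.9 ] [45.81 46.65] -10.076210021972656
```

View pics/v1.png

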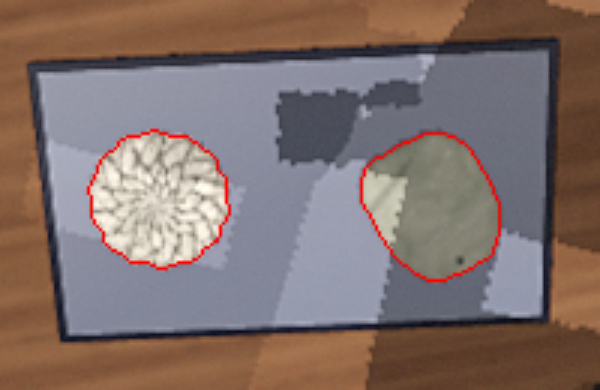

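The contours are clean: the disc is at (458.4,-41.0), about 52 mm across, and the tablet is at (436.4,-137.9), 44.5×55.1 mm, with its long axis at yaw +19°. Next I grasp the disc.

```bash
python3 -m crank '[[[-0.68,-0.87,1,0,0,0,85],[-0.68,-0.88,1,0,0,0,85],[0,0,1,0,0,0,85],[0,0,1,0,0,0,85],[0,0,1,0,0,0,85],[0,0,1,0,0,0,85],[0,0,1,0,0,0,85],[0,0,1,0,0,0,85]]]' 25
python3 -m crank '[[[0,0,0.6,0,0,0,85],[0,0,0.47,0,0,0,80],[0,0,0,0,0,0,45],[0,0,0,0,0,0,45],[0,0,0,0,0,0,45],[0,0,0,0,0,0,45],[0,0,0,0,0,0,45],[0,0,0,0,0,0,45]]]'
python3 -c "
from h import *
s=sense();print(s)
cv2.imwrite('pics/w2.png',capture('wrist'))"
```

```text
time_s: 3.4
eef_pos: [458.5, -40.9, 30.4]
ee_rot: [0.0, 0.996, -0.088, 0.0]
force: [-0.0, 0.1, 0.1]
grip_width: 0.991
grip_force: 0.0
time_s: 4.2
eef_pos: [458.9, -41.1, 5.5]
ee_rot: [0.0, 0.996, -0.089, 0.001]
force: [-1.6, 0.1, 6.5]
grip_width: 0.577
grip_force: 25.7
{'time_s': 4.2, 'joints': array([-0.34,  0.51,  1.92, -0.  ,  0.72,  1.4 ]), 'dq': array([-0.,  0., -0., -0.,  0.,  0.]), 'tau': array([  0.01, -37.44, -15.66,   0.1 ,  -0.52,   0.02]), 'eef_pos': array([458.87, -41.07,   5.46]), 'ee_rot': array([ 0.  ,  1.  , -0.09,  0.  ]), 'force': array([-1.59,  0.14,  6.5 ]), 'wrist_torque': array([ 0.05,  0.36, -0.03]), 'grip_force': 25.703494548797607, 'grip_width': 0.5771052432446763}
```

View pics/w2.png

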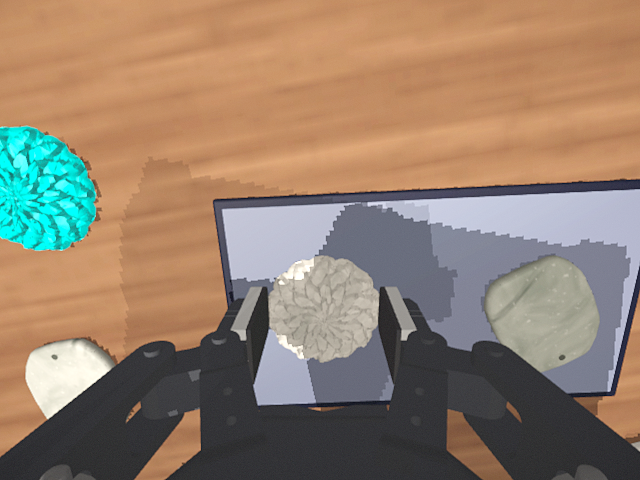

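The disc sits between the pads at about (325,308). I'll check its offset from the grasp point.

```bash
python3 - <<'E'
from h import *
s=sense();m,T=campose("wrist",s);im=cv2.imread("pics/w2.png")
print("tcp px",proj(m,T,np.r_[s["eef_pos"][:2],16]),proj(m,T,np.r_[s["eef_pos"][:2],4]))
print("disc c",cast(m,T,(325,308),16),"edges",cast(m,T,[(268,308),(380,308),(325,255),(325,362)],16))
print("pad inner",cast(m,T,[(268,290),(380,290)],16))
E
```

```text
tcp px [323.86 315.19] [323.8  301.85]
disc c [[462.08 -42.13]] edges [[466.3  -18.65]
 [458.01 -64.79]
 [485.27 -46.26]
 [435.98 -37.49]]
pad inner [[474.36 -20.48]
 [466.2  -65.87]]
```

```bash
python3 -m crank '[[[0,0,-0.5,0,0,0,45],[0,0,-1,0,0,0,45],[0,0,-1,0,0,0,45],[0,0,-1,0,0,0,45],[-0.25,-0.93,-0.4,0,0,0,45],[-0.25,-0.93,-0.4,0,0,0,45],[-0.25,-0.93,-0.4,0,0,0,45],[-0.25,-0.93,-0.3,0,0,0,45]]]'
python3 -m crank '[[[-0.25,-0.93,0,0,0,0,45],[-0.25,-0.93,0,0,0,0,45],[-0.25,-0.93,0,0,0,0,45],[-0.24,-0.94,0,0,0,0,45],[-0.24,-0.94,0,0,0,0,45],[-0.24,-0.94,0,0,0,0,45],[-0.24,-0.94,0,0,0,-0.56,45],[0,0,0,0,0,0,45]]]'
python3 - <<'E'
from h import *
s=sense();cv2.imwrite("pics/w3.png",capture("wrist"));np.save("w3.npy",s,allow_pickle=True);print(s["eef_pos"],s["ee_rot"],s["force"],s["grip_width"])
E
```

```text
time_s: 5.05
eef_pos: [450.4, 56.0, 130.7]
ee_rot: [-0.0, 0.996, -0.089, 0.001]
force: [0.6, 0.2, -0.6]
grip_width: 0.575
grip_force: 25.9
time_s: 5.85
eef_pos: [436.9, 225.8, 129.9]
ee_rot: [-0.0, 0.999, -0.048, 0.001]
force: [-0.5, -0.2, -0.7]
grip_width: 0.571
grip_force: 26.0
[436.86 225.76 129.94] [-0.    1.   -0.05  0.  ] [-0.45 -0.17 -0.72] 0.5707178589727098
```

View pics/w3.png

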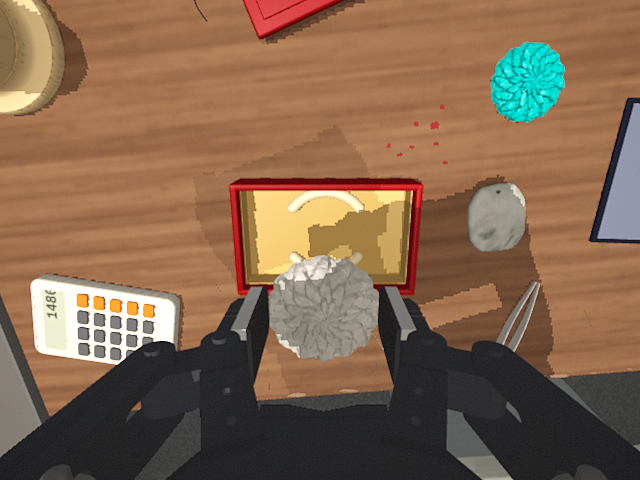

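The disc is held at (325,308). The red box rim spans about 231–422 × 179–293, and both lower corners are visible.

```bash
python3 - <<'E'
from h import *
im=cv2.imread("pics/w3.png");s=np.load("w3.npy",allow_pickle=True).item();m,T=campose("wrist",s)
k=mask(im,"red");k=cv2.morphologyEx(k,cv2.MORPH_CLOSE,np.ones((3,3)))
for b in blobs(k,500):
    if cv2.boundingRect(b)[1]>100:
        P=cast(m,T,b,34);print(cv2.boundingRect(b),*rect(P),*farrect(P,T[:2,3],(84,134)))
        P=cast(m,T,b,34);print(P[np.argmin(P[:,0])],P[np.argmax(P[:,0])],P[np.argmin(P[:,1])],P[np.argmax(P[:,1])])
# white rolls: low saturation inside box
h=cv2.cvtColor(im,cv2.COLOR_BGR2HSV);w=cv2.inRange(h,(10,0,150),(40,95,255));w[:185]=0;w[252:]=0;w[:,:245]=0;w[:,410:]=0
for b in blobs(w,30): print("roll",cv2.boundingRect(b),*rect(cast(m,T,b,13)))
t=proj(m,T,s["eef_pos"]);print(t,"disc offset in tool plane", cast(m,T,(325,308),s["eef_pos"][2]+10)-s["eef_pos"][:2])
for y,x in((300,262),(295,410)): pass
E
```

```text
(229, 178, 195, 117) [437.39 224.32] [ 86.43 132.89] -5.443824768066406 [436.24 224.99] [ 86.43 132.89] -5.443824768066406
[388.16 163.15] [485.92 278.02] [469.38 154.69] [403.92 293.91]
roll (288, 191, 76, 22) [460.17 222.14] [16.01 56.77] -5.453666687011719
[323.81 303.41] disc offset in tool plane [[ 3.05 -0.78]]
```

```bash
python3 - <<'E'
from h import *
im=cv2.imread("pics/w3.png")
cv2.imwrite("pics/v3.png",cv2.resize(im[165:305,220:430],None,fx=3.8,fy=3.8,interpolation=cv2.INTER_CUBIC))
s=np.load("w3.npy",allow_pickle=True).item();m,T=campose("wrist",s)
h=cv2.cvtColor(im,cv2.COLOR_BGR2HSV)
for c,a,b in((275,174,196),(385,174,196),(255,276,300),(400,276,300)):
    print(c,[(r,h[r,c,0],h[r,c,1],h[r,c,2]) for r in range(a,b)])
for r in(178,180,184,186,190,283,286,290,293): print(r,cast(m,T,(325,r),34),cast(m,T,(325,r),6))
E
```

```text
275 [(174, np.uint8(13), np.uint8(129), np.uint8(168)), (175, np.uint8(13), np.uint8(127), np.uint8(163)), (176, np.uint8(14), np.uint8(131), np.uint8(162)), (177, np.uint8(12), np.uint8(131), np.uint8(154)), (178, np.uint8(8), np.uint8(158), np.uint8(116)), (179, np.uint8(177), np.uint8(246), np.uint8(87)), (180, np.uint8(179), np.uint8(255), np.uint8(88)), (181, np.uint8(178), np.uint8(227), np.uint8(92)), (182, np.uint8(178), np.uint8(255), np.uint8(89)), (183, np.uint8(179), np.uint8(241), np.uint8(91)), (184, np.uint8(179), np.uint8(228), np.uint8(151)), (185, np.uint8(0), np.uint8(181), np.uint8(203)), (186, np.uint8(0), np.uint8(176), np.uint8(212)), (187, np.uint8(0), np.uint8(185), np.uint8(203)), (188, np.uint8(179), np.uint8(217), np.uint8(190)), (189, np.uint8(179), np.uint8(255), np.uint8(166)), (190, np.uint8(12), np.uint8(170), np.uint8(179)), (191, np.uint8(21), np.uint8(127), np.uint8(242)), (192, np.uint8(22), np.uint8(115), np.uint8(255)), (193, np.uint8(21), np.uint8(117), np.uint8(255)), (194, np.uint8(20), np.uint8(121), np.uint8(255)), (195, np.uint8(21), np.ui
[... 3235 characters left out ...]
.uint8(0), np.uint8(255), np.uint8(136)), (294, np.uint8(2), np.uint8(162), np.uint8(124)), (295, np.uint8(8), np.uint8(50), np.uint8(118)), (296, np.uint8(22), np.uint8(23), np.uint8(120)), (297, np.uint8(18), np.uint8(10), np.uint8(125)), (298, np.uint8(24), np.uint8(10), np.uint8(125)), (299, np.uint8(24), np.uint8(10), np.uint8(123))]
178 [[480.44 220.7 ]] [[476.86 220.91]]
180 [[479.1  220.83]] [[475.36 221.05]]
184 [[476.4  221.08]] [[472.35 221.34]]
186 [[475.04 221.21]] [[470.83 221.48]]
190 [[472.32 221.46]] [[467.78 221.77]]
283 [[403.35 227.95]] [[390.67 229.02]]
286 [[400.93 228.18]] [[387.97 229.27]]
290 [[397.68 228.49]] [[384.34 229.62]]
293 [[395.23 228.72]] [[381.6  229.87]]
```

View pics/v3.png

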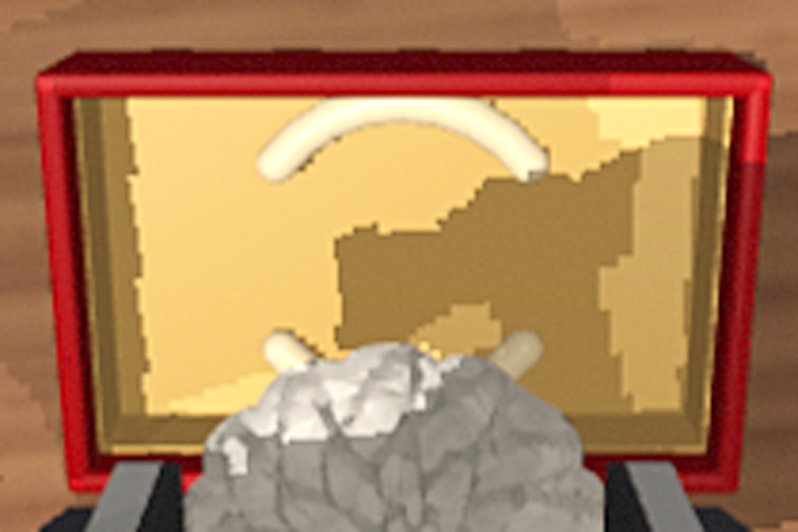

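Crop: the roll ends show at full-image (292,208), (361,208), (293,255) and (359,256). The rim gives a box centre of about (435.6,224.6).

```bash
python3 - <<'E'
from h import *
s=np.load("w3.npy",allow_pickle=True).item();m,T=campose("wrist",s)
for z in(8,11):
    P=cast(m,T,[(291.8,208.4),(361.3,207.6),(292.9,255.3),(358.9,256.3)],z);print(P,P.mean(0))
q=s["ee_rot"];t=R.from_quat([q[1],q[2],q[3],q[0]]).as_matrix();print(np.array([436.1-.5,224.6,0])@t-s["eef_pos"]@t,t)
E
```

```text
[[456.36 248.56]
 [451.89 195.18]
 [418.14 252.34]
 [412.25 199.64]] [434.66 223.93]
[[456.98 248.22]
 [452.56 195.45]
 [419.19 251.96]
 [413.38 199.86]] [435.53 223.87]
[ -1.26   1.38 129.94] [[ 1.  -0.1  0. ]
 [-0.1 -1.   0. ]
 [ 0.  -0.  -1. ]]
```

```bash
python3 -m crank '[[[-0.08,0.07,1,0,0,0,45],[0,0,1,0,0,0,45],[0,0,1,0,0,0,45],[0,0,0.8,0,0,0,45],[0,0,0.4,0,0,0,45],[0,0,0.3,0,0,0,45],[0,0,0.2,0,0,0,45],[0,0,0,0,0,0,45]]]'
python3 -m crank '[[[0,0,0.03,0,0,0,45],[0,0,0.03,0,0,0,45],[0,0,0.03,0,0,0,45],[0,0,0.03,0,0,0,45],[0,0,0.03,0,0,0,45],[0,0,0,0,0,0,45],[0,0,0,0,0,0,45],[0,0,0,0,0,0,45]]]'
```

```text
time_s: 6.7
eef_pos: [435.4, 222.2, 12.3]
ee_rot: [-0.0, 0.999, -0.05, 0.0]
force: [0.2, -0.5, 0.4]
grip_width: 0.572
grip_force: 26.3
time_s: 7.5
eef_pos: [436.0, 222.6, 8.8]
ee_rot: [-0.001, 0.999, -0.05, 0.001]
force: [4.9, 3.6, 1.5]
grip_width: 0.573
grip_force: 26.8
```

```bash
python3 -m crank '[[[0,0,-0.1,0,0,0,45],[0.06,-0.07,0,0,0,0,45],[0,0,0,0,0,0,45],[0,0,0.04,0,0,0,45],[0,0,0.03,0,0,0,45],[0,0,0.03,0,0,0,45],[0,0,0,0,0,0,45],[0,0,0,0,0,0,45]]]'
python3 -c "
from h import *
s=sense();np.save('w4.npy',s,allow_pickle=True);cv2.imwrite('pics/w4.png',capture('wrist')[150:450,100:540])"
```

```text
time_s: 8.3
eef_pos: [436.6, 223.8, 8.2]
ee_rot: [0.0, 0.999, -0.05, -0.0]
force: [-0.0, 0.7, -0.1]
grip_width: 0.571
grip_force: 26.4
```

View pics/w4.png

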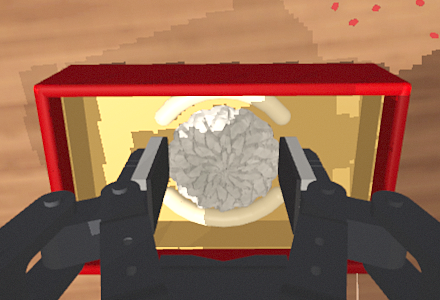

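The disc now lies centred between the two rolls with no side force, at crop (225,160). I lower it to contact and release.

```bash
python3 -m crank '[[[0,0,0.02,0,0,0,45],[0,0,0.02,0,0,0,45],[0,0,0.02,0,0,0,45],[0,0,0.01,0,0,0,45],[0,0,0,0,0,0,45],[0,0,0,0,0,0,45],[0,0,0,0,0,0,45],[0,0,0,0,0,0,45]]]'
python3 -m crank '[[[0,0,0,0,0,0,52],[0,0,0,0,0,0,56],[0,0,0,0,0,0,62],[0,0,0,0,0,0,66],[0,0,0,0,0,0,66],[0,0,-0.4,0,0,0,66],[0,0,-1,0,0,0,66],[0,0,-1,0,0,0,66]]]'
```

```text
time_s: 9.15
eef_pos: [436.8, 223.9, 7.4]
ee_rot: [-0.0, 0.999, -0.05, 0.0]
force: [-3.1, -1.5, 12.2]
grip_width: 0.572
grip_force: 28.8
time_s: 9.95
eef_pos: [436.5, 223.8, 67.7]
ee_rot: [0.0, 0.999, -0.05, -0.0]
force: [1.1, 0.2, 0.9]
grip_width: 0.773
grip_force: 0.0
```

```bash
python3 -m crank '[[[0,0,-1,0,0,0,66],[0,0,-1,0,0,0,85],[0,0.4,-0.5,0,0,0,85],[0.1,0.96,0,0,0,0,85],[0.1,0.96,0,0,0,0,85],[0.1,0.96,0,0,0,0,85],[0.1,0.96,0,0,0,0,85],[0.1,0.96,0,0,0,0,85]]]'
python3 -m crank '[[[0.1,0.96,0,0,0,0,85],[0.1,0.96,0,0,0,0,85],[0.1,0.96,0,0,0,0,85],[0.1,0.96,0,0,0,0,85],[0.1,0.96,0,0,0,0,85],[0.1,0.96,0,0,0,0,85],[0.1,0.96,0,0,0,0,85],[0.1,0.96,0,0,0,0,85]]]'
python3 -m crank '[[[0.1,0.96,0,0,0,0,85],[0.03,0.56,0,0,0,0,85],[0,0,0,0,0,-0.77,85],[0,0,0,0,0,-0.77,85],[0,0,0,0,0,-0.77,85],[0,0,0,0,0,-0.78,85],[0,0,0,0,0,0,85],[0,0,0,0,0,0,85]]]' 25
python3 - <<'E'
from h import *
cv2.imwrite("pics/t5.png",capture("top"))
s=sense();im=capture("wrist");cv2.imwrite("pics/w5.png",im);np.save("w5.npy",s,allow_pickle=True)
m,T=campose("wrist",s);print(s["eef_pos"],s["ee_rot"])
c=proj(m,T,[436.4,-137.9,10]).astype(int);print(c)
k,B=padobjs(im,m,T,c-75,c+75)
for b in B: 
    P=cast(m,T,cv2.convexHull(b),9);print(cv2.boundingRect(b),*rect(P))
v=im.copy();cv2.drawContours(v,B,-1,(0,0,255),1)
t=cv2.imread("pics/t5.png")
a=cv2.resize(t[290:400,140:340],None,fx=3,fy=3)
o=np.zeros((480+330,640,3),np.uint8);o[:480]=v;o[480:,:600]=a;cv2.imwrite("pics/v5.png",cv2.resize(o,None,fx=.74,fy=.74))
E
```

```text
time_s: 10.75
eef_pos: [435.6, 91.7, 129.0]
ee_rot: [0.0, 0.999, -0.05, -0.0]
force: [0.6, -0.7, -0.9]
grip_width: 0.998
grip_force: 0.0
time_s: 11.55
eef_pos: [436.2, -101.1, 129.0]
ee_rot: [-0.0, 0.999, -0.05, -0.0]
force: [0.4, 0.2, -0.8]
grip_width: 0.995
grip_force: 0.0
time_s: 12.35
eef_pos: [436.2, -137.9, 129.0]
ee_rot: [-0.0, 0.987, 0.164, -0.0]
force: [-0.7, 0.1, -0.0]
grip_width: 0.995
grip_force: 0.0
[ 436.25 -137.88  129.02] [-0.    0.99  0.16 -0.  ]
[323 230]
(295, 197, 57, 68) [ 435.46 -137.84] [43.91 54.38] -71.1438217163086
(349, 231, 39, 66) [ 421.36 -181.87] [31.47 55.92] -71.14435958862305
(262, 266, 67, 31) [ 387.99 -129.48] [26.62 54.59] 18.85321807861328
```

View pics/v5.png

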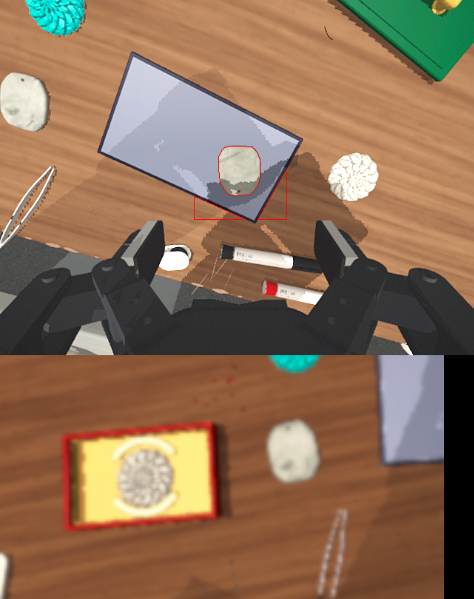

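The crop confirms the disc sits in the red nest. The tablet is at (435.7,-137.8), yaw 18.9°, and the gripper is aligned with it. I descend with fingers parted 56 mm and feel for the pad.

```bash
python3 -m crank '[[[0,0,1,0,0,0,56],[0,0,1,0,0,0,56],[0,0,1,0,0,0,56],[0,0,1,0,0,0,56],[0,0,0.5,0,0,0,56],[0,0,0.3,0,0,0,56],[0,0,0,0,0,0,56],[0,0,0,0,0,0,56]]]'
python3 -m crank '[[[0,0,0.04,0,0,0,56],[0,0,0.04,0,0,0,56],[0,0,0.04,0,0,0,56],[0,0,0.02,0,0,0,56],[0,0,0,0,0,0,56],[0,0,0,0,0,0,56],[0,0,0,0,0,0,56],[0,0,0,0,0,0,56]]]'
```

```text
time_s: 13.25
eef_pos: [436.8, -138.1, 9.6]
ee_rot: [0.0, 0.986, 0.165, 0.0]
force: [-0.9, 0.4, -0.0]
grip_width: 0.658
grip_force: 0.0
time_s: 14.05
eef_pos: [436.4, -138.0, 5.6]
ee_rot: [0.0, 0.986, 0.165, 0.0]
force: [0.5, -0.2, 0.0]
grip_width: 0.658
grip_force: 0.0
```

```bash
python3 -m crank '[[[0,0,0.03,0,0,0,56],[0,0,0.03,0,0,0,56],[0,0,0,0,0,0,56],[0,0,0,0,0,0,49],[0,0,0,0,0,0,49],[0,0,0,0,0,0,49],[0,0,0,0,0,0,49],[0,0,0,0,0,0,49]]]'
```

```text
time_s: 14.85
eef_pos: [436.4, -137.9, 4.0]
ee_rot: [-0.0, 0.986, 0.165, -0.0]
force: [0.3, 0.5, -0.1]
grip_width: 0.578
grip_force: 0.0
```

```bash
python3 -m crank '[[[0,0,0.02,0,0,0,49],[0,0,0.02,0,0,0,49],[0,0,0.02,0,0,0,49],[0,0,0.02,0,0,0,49],[0,0,0,0,0,0,49],[0,0,0,0,0,0,49],[0,0,0,0,0,0,49],[0,0,0,0,0,0,49]]]'
```

```text
time_s: 15.65
eef_pos: [436.4, -138.0, 2.1]
ee_rot: [0.0, 0.986, 0.165, 0.0]
force: [0.4, -0.4, -0.3]
grip_width: 0.575
grip_force: 0.0
```

```bash
python3 -m crank '[[[0,0,0.02,0,0,0,49],[0,0,0.02,0,0,0,49],[0,0,0,0,0,0,49],[0,0,0,0,0,0,49],[0,0,0,0,0,0,49],[0,0,0,0,0,0,49],[0,0,0,0,0,0,49],[0,0,0,0,0,0,49]]]'
python3 -c "
from h import *
cv2.imwrite('pics/w6.png',cv2.resize(capture('wrist')[220:440,180:470],None,fx=2.7,fy=2.7))"
```

```text
time_s: 16.45
eef_pos: [436.4, -138.0, 1.2]
ee_rot: [0.0, 0.986, 0.165, 0.0]
force: [-1.6, 0.5, 4.6]
grip_width: 0.574
grip_force: 2.7
```

View pics/w6.png

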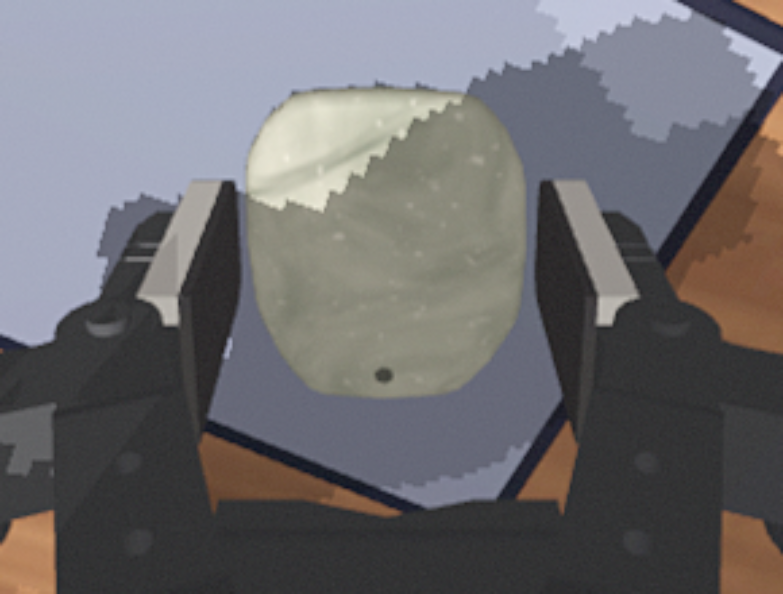

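The view shows the tablet centred between the parallel pads, with tips touching the pad at TCP z 1.2. I back off 1.2 mm and close.

```bash
python3 -m crank '[[[0,0,-0.05,0,0,0,49],[0,0,0,0,0,0,46],[0,0,0,0,0,0,38],[0,0,0,0,0,0,38],[0,0,0,0,0,0,38],[0,0,0,0,0,0,38],[0,0,0,0,0,0,38],[0,0,0,0,0,0,38]]]' 25
python3 -m crank '[[[0,0,-0.1,0,0,0,38],[0,0,-0.3,0,0,0,38],[0,0,-1,0,0,0,38],[0,0,-1,0,0,0,38],[0,0,-1,0,0,0,38],[0,0,-1,0,0,0,38],[0,0,-0.7,0,0,0,38],[0,0,0,0,0,0,38]]]'
python3 - <<'E'
from h import *
s=sense();print(s["eef_pos"],s["grip_width"]);cv2.imwrite('pics/w7.png',capture('wrist')[220:440,180:470])
q=s["ee_rot"];t=R.from_quat([q[1],q[2],q[3],q[0]]).as_matrix();print((np.array([641,-38,0])-s["eef_pos"])@t/25)
E
```

```text
time_s: 17.3
eef_pos: [436.4, -137.9, 2.5]
ee_rot: [-0.0, 0.986, 0.165, 0.0]
force: [-1.6, 0.8, 6.3]
grip_width: 0.493
grip_force: 24.6
time_s: 18.1
eef_pos: [437.4, -138.5, 132.0]
ee_rot: [0.002, 0.986, 0.165, 0.002]
force: [0.9, -0.7, -0.5]
grip_width: 0.494
grip_force: 25.6
[ 437.37 -138.48  132.02] 0.49397233819259995
[ 8.99 -1.16  5.3 ]
```

```bash
python3 -m crank '[[[1,-0.13,0,0,0,0,38],[1,-0.13,0,0,0,0,38],[1,-0.13,0,0,0,0,38],[1,-0.13,0,0,0,0,38],[1,-0.13,0,0,0,0,38],[1,-0.13,0,0,0,0,38],[1,-0.13,0,0,0,0,38],[1,-0.13,0,0,0,0,38]]]'
python3 -m crank '[[[1,-0.13,0,0,0,0,38],[0,0,0,0,0,0.85,38],[0,0,0,0,0,0.85,38],[0,0,0,0,0,0.85,38],[0,0,0,0,0,0.85,38],[0,0,0,0,0,0,38],[0,0,0,0,0,0,38],[0,0,0,0,0,0,38]]]'
python3 - <<'E'
from h import *
s=sense();im=capture("wrist");cv2.imwrite("pics/w8.png",im);np.save("w8.npy",s,allow_pickle=True);print(s["eef_pos"],s["ee_rot"],s["grip_width"])
cv2.imwrite("pics/v8.png",cv2.resize(im[140:360,200:450],None,fx=2.7,fy=2.7,interpolation=cv2.INTER_CUBIC))
E
```

```text
time_s: 18.95
eef_pos: [617.3, -47.5, 128.0]
ee_rot: [-0.001, 0.986, 0.165, -0.001]
force: [-0.2, -0.5, 0.1]
grip_width: 0.488
grip_force: 25.6
time_s: 19.75
eef_pos: [639.4, -37.0, 129.2]
ee_rot: [-0.0, 0.998, -0.07, -0.0]
force: [0.1, 0.5, -1.8]
grip_width: 0.494
grip_force: 25.6
[639.42 -36.96 129.19] [-0.    1.   -0.07 -0.  ] 0.4944458742306334
```

View pics/v8.png

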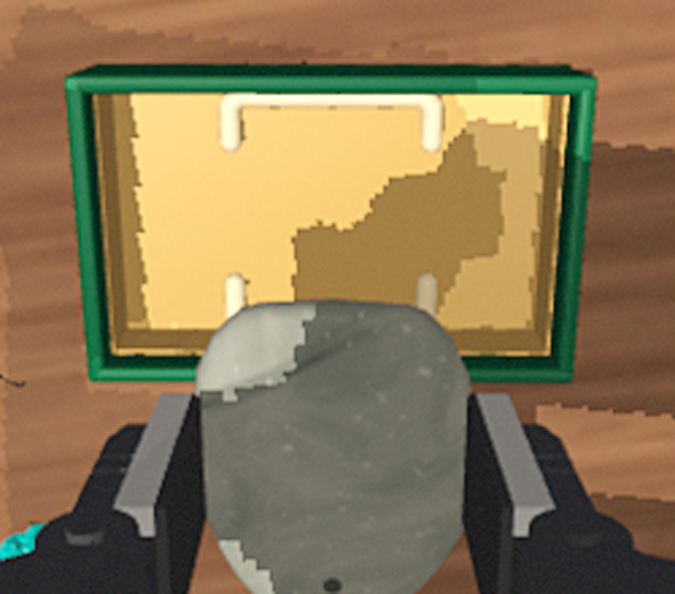

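The crop shows the four bracket ends at (230,148), (431,150), (234,277) and (427,278). The tablet is held square to the tool, with its front edge at row 300.

```bash
python3 - <<'E'
from h import *
im=cv2.imread("pics/w8.png");s=np.load("w8.npy",allow_pickle=True).item();m,T=campose("wrist",s)
C=lambda L:np.array(L)/2.7+[200,140]
for z in(9,11):
    P=cast(m,T,C([(230,150),(431,151),(234,275),(427,276)]),z);print("ends",P.mean(0),P[0]-P[1],P[0]-P[2])
P=cast(m,T,C([(68,82),(595,84),(90,381),(573,381)]),34);print("rim",P.mean(0),P)
k=mask(im,"green")
for b in blobs(k,800):print(cv2.boundingRect(b),*farrect(cast(m,T,b,34),T[:2,3],(84,134)),*rect(cast(m,T,b,34)))
q=s["ee_rot"];t=R.from_quat([q[1],q[2],q[3],q[0]]).as_matrix()
e=cast(m,T,C([(333,300),(198,400),(470,400),(345,300)]),s["eef_pos"][2]+6)
print("tab edges tool",(np.c_[e,np.zeros(4)]-s["eef_pos"])@t, "psi",np.degrees(2*np.arctan2(q[2],q[1])))
E
```

```text
ends [648.22 -37.33] [ 8.19 55.79] [36.46 -5.17]
ends [648.72 -37.4 ] [ 8.13 55.37] [36.18 -5.13]
rim [647.77 -37.59] [[ 697.08   21.53]
 [ 678.22 -108.05]
 [ 617.17   33.49]
 [ 598.63  -97.31]]
(482, 132, 158, 128) [ 650.09 -206.49] [ 76.52 116.82] -14.408866882324219 [ 644.33 -213.87] [ 76.52 116.82] -14.408866882324219
(224, 164, 197, 118) [649.59 -38.37] [ 84.92 131.79] -8.20355224609375 [650.2  -37.34] [ 84.92 131.79] -8.20355224609375
tab edges tool [[ 27.15  -0.2  129.16]
 [ 10.48 -21.47 129.18]
 [ 10.47  21.37 129.17]
 [ 27.15   1.62 129.16]] psi -8.058655334606822
```

```bash
python3 -m crank '[[[0.38,-0.03,1,0,0,0,38],[0,0,1,0,0,0,38],[0,0,1,0,0,0,38],[0,0,0.9,0,0,0,38],[0,0,0.4,0,0,0,38],[0,0,0,0,0,0,38],[0,0,0,0,0,0,38],[0,0,0,0,0,0,38]]]'
```

```text
time_s: 20.6
eef_pos: [649.9, -37.8, 23.8]
ee_rot: [0.0, 0.997, -0.071, 0.001]
force: [0.3, -0.6, -0.2]
grip_width: 0.492
grip_force: 25.6
```

```bash
python3 -m crank '[[[-0.03,0,0.2,0,0,0,38],[0,0,0.2,0,0,0,38],[0,0,0.1,0,0,0,38],[0,0,0.1,0,0,0,38],[0,0,0.1,0,0,0,38],[0,0,0,0,0,0,38],[0,0,0,0,0,0,38],[0,0,0,0,0,0,38]]]'
python3 -c "
from h import *
cv2.imwrite('pics/w9.png',capture('wrist')[150:450,100:540])"
```

```text
time_s: 21.4
eef_pos: [648.4, -37.5, 4.8]
ee_rot: [-0.0, 0.997, -0.071, 0.0]
force: [0.3, -0.9, 0.4]
grip_width: 0.493
grip_force: 25.6
```

View pics/w9.png

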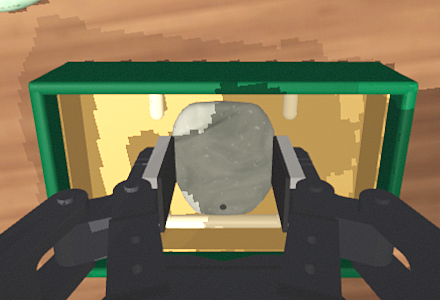

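The tablet sits squarely between the brackets at crop (222,158), with no side force. I lower it to contact and release.

```bash
python3 -m crank '[[[0,0,0.02,0,0,0,38],[0,0,0.01,0,0,0,38],[0,0,0.01,0,0,0,38],[0,0,0,0,0,0,38],[0,0,0,0,0,0,38],[0,0,0,0,0,0,38],[0,0,0,0,0,0,38],[0,0,0,0,0,0,38]]]'
python3 -m crank '[[[0,0,0,0,0,0,44],[0,0,0,0,0,0,48],[0,0,0,0,0,0,54],[0,0,0,0,0,0,60],[0,0,0,0,0,0,60],[0,0,-0.4,0,0,0,60],[0,0,-1,0,0,0,60],[0,0,-1,0,0,0,60]]]'
python3 -c "
from h import *
s=sense();q=s['ee_rot'];t=R.from_quat([q[1],q[2],q[3],q[0]]).as_matrix()
print((np.array([634.7,204,0])-s['eef_pos'])@t/25, (np.array([634.7,204,0])-s['eef_pos'])@t)"
```

```text
time_s: 22.25
eef_pos: [648.5, -37.5, 4.6]
ee_rot: [0.0, 0.997, -0.071, 0.0]
force: [-3.7, 0.6, 6.9]
grip_width: 0.488
grip_force: 26.2
time_s: 23.05
eef_pos: [648.3, -37.5, 65.0]
ee_rot: [-0.0, 0.997, -0.071, -0.0]
force: [-0.3, 0.2, 1.0]
grip_width: 0.702
grip_force: 0.0
[-1.91 -9.48  2.6 ] [ -47.82 -237.07   65.01]
```

```bash
python3 -m crank '[[[-0.19,-0.95,-1,0,0,0,60],[-0.19,-0.95,-1,0,0,0,60],[-0.19,-0.95,-0.6,0,0,0,60],[-0.19,-0.95,0,0,0,0,60],[-0.19,-0.95,0,0,0,0,60],[-0.19,-0.95,0,0,0,0,60],[-0.19,-0.95,0,0,0,0,60],[-0.19,-0.95,0,0,0,0,60]]]'
python3 -m crank '[[[-0.19,-0.95,0,0,0,0,60],[-0.19,-0.95,0,0,0,0,60],[0,0,0,0,0,-1,60],[0,0,0,0,0,-1,60],[0,0,0,0,0,-1,60],[0,0,0,0,0,-1,60],[0,0,0,0,0,-1,60],[0,0,0,0,0,-1,60]]]'
python3 -m crank '[[[0,0,0,0,0,-1,60],[0,0,0,0,0,-1,60],[0,0,0,0,0,-1,60],[0,0,0,0,0,-1,60],[0,0,0,0,0,-1,60],[0,0,0,0,0,-1,60],[0,0,0,0,0,-1,60],[0,0,0,0,0,-1,60]]]'
python3 - <<'E'
from h import *
cv2.imwrite("pics/t10.png",capture("top"))
s=sense();im=capture("wrist");cv2.imwrite("pics/w10.png",im);np.save("w10.npy",s,allow_pickle=True)
m,T=campose("wrist",s);q=s["ee_rot"];print(s["eef_pos"],np.degrees(2*np.arctan2(q[2],q[1])))
for b in blobs(mask(im,"red"),800): print("red",cv2.boundingRect(b),*rect(cast(m,T,b,18)))
for b in blobs(mask(im,"gold"),60): print("gold",cv2.boundingRect(b),*rect(cast(m,T,b,36)))
o=np.zeros((600,800,3),np.uint8);o[:360,:480]=cv2.resize(im,(480,360))
o[360:,:640]=cv2.resize(cv2.imread("pics/t10.png")[180:280,140:460],(640,240))[:240];cv2.imwrite("pics/v10.png",o)
E
```

```text
time_s: 23.85
eef_pos: [637.8, 157.0, 129.7]
ee_rot: [-0.0, 0.997, -0.071, 0.0]
force: [0.1, -0.1, 0.6]
grip_width: 0.703
grip_force: 0.0
time_s: 24.65
eef_pos: [635.2, 204.4, 129.6]
ee_rot: [0.0, 0.939, 0.343, 0.0]
force: [-0.2, 0.8, -0.0]
grip_width: 0.703
grip_force: 0.0
time_s: 25.45
eef_pos: [635.2, 204.4, 129.7]
ee_rot: [0.0, 0.615, 0.789, 0.0]
force: [0.4, -0.5, 0.1]
grip_width: 0.703
grip_force: 0.0
[635.25 204.34 129.63] 104.5330183573561
red (257, 139, 118, 173) [632.09 205.37] [ 82.77 132.27] 16.971467971801758
red (0, 12, 143, 237) [439.46 220.09] [ 91.22 142.11] -5.1854248046875
gold (14, 27, 95, 106) [449.87 263.5 ] [43.96 56.45] 84.62430572509766
gold (0, 140, 92, 95) [443.84 193.95] [51.39 55.24] 84.56514739990234
gold (310, 200, 19, 71) [631.94 207.24] [11.12 51.57] 17.009666442871094
gold (581, 376, 21, 24) [876.8  138.02] [ 9.51 23.46] 3.9699110984802246
gold (459, 0, 84, 82) [703.77 346.04] [22.96 64.82] 68.813720703125
```

View pics/v10.png

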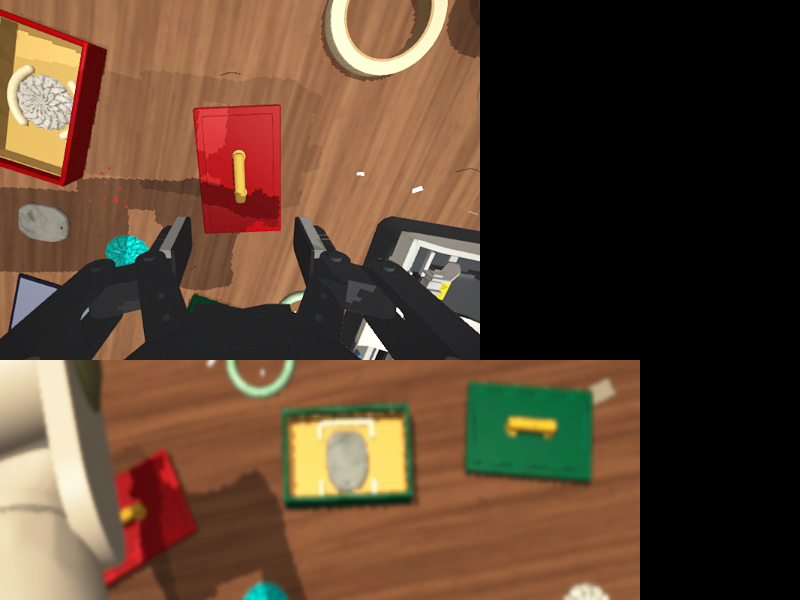

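The tablet is confirmed in the green nest. The red lid bar is at (632.0,206), yaw 17°. I grasp it next.

```bash
python3 -m crank '[[[0.08,-0.1,1,0,0,0,40],[0,0,1,0,0,-0.31,40],[0,0,1,0,0,0,40],[0,0,0.7,0,0,0,40],[0,0,0.4,0,0,0,40],[0,0,0.16,0,0,0,40],[0,0,0,0,0,0,40],[0,0,0,0,0,0,40]]]' 60
python3 -m crank '[[[0,0,0,0,0,0,20],[0,0,0,0,0,0,4],[0,0,0,0,0,0,4],[0,0,0,0,0,0,4],[0,0,0,0,0,0,4],[0,0,0,0,0,0,4],[0,0,0,0,0,0,4],[0,0,0,0,0,0,4]]]'
```

```text
time_s: 26.35
eef_pos: [632.8, 205.8, 23.4]
ee_rot: [0.001, 0.6, 0.8, 0.001]
force: [0.0, 0.5, -0.2]
grip_width: 0.472
grip_force: 0.0
time_s: 27.15
eef_pos: [632.6, 205.7, 23.0]
ee_rot: [0.0, 0.6, 0.8, 0.0]
force: [-1.0, -0.7, 6.9]
grip_width: 0.091
grip_force: 60.1
```

```bash
python3 -m crank '[[[0,0,-0.3,0,0,0,4],[0,0,-0.6,0,0,0,4],[0,0,-0.8,0,0,0,4],[0,0,-0.8,0,0,0,4],[0,0,-0.7,0,0,0,4],[0,0,0,0,0,0,4],[0.37,-0.92,0,0,0,0,4],[0.37,-0.92,0,0,0,0,4]]]'
python3 -m crank '[[[0.37,-0.92,0,0,0,0,4],[0.37,-0.92,0,0,0,0,4],[0.37,-0.92,0,0,0,0,4],[0.36,-0.92,0,0,0,0,4],[0.36,-0.92,0,0,0,0,4],[0.36,-0.92,0,0,0,0,4],[0,0,0,0,0,0.7,4],[0,0,0,0,0,0.7,4]]]'
python3 -m crank '[[[0,0,0,0,0,0.7,4],[0,0,0,0,0,0.71,4],[0,0,0,0,0,0,4],[0,0,0,0,0,0,4],[0,0,0,0,0,0,4],[0,0,0,0,0,0,4],[0,0,0,0,0,0,4],[0,0,0,0,0,0,4]]]'
python3 - <<'E'
from h import *
s=sense();im=capture("wrist");cv2.imwrite("pics/w11.png",im);np.save("w11.npy",s,allow_pickle=True);m,T=campose("wrist",s)
q=s["ee_rot"];t=R.from_quat([q[1],q[2],q[3],q[0]]).as_matrix();print(s["eef_pos"],np.degrees(2*np.arctan2(q[2],q[1])),(np.array([435.5,224.4,0])-s["eef_pos"])@t)
E
```

```text
time_s: 27.95
eef_pos: [582.0, 210.3, 101.5]
ee_rot: [-0.0, 0.6, 0.8, -0.0]
force: [1.2, 0.2, -0.4]
grip_width: 0.099
grip_force: 59.4
time_s: 28.75
eef_pos: [434.3, 224.5, 102.1]
ee_rot: [-0.0, 0.676, 0.737, -0.0]
force: [0.4, 0.2, -1.8]
grip_width: 0.093
grip_force: 59.4
time_s: 29.55
eef_pos: [435.1, 224.4, 102.3]
ee_rot: [-0.0, 0.744, 0.668, -0.0]
force: [0.2, -0.1, -1.2]
grip_width: 0.096
grip_force: 59.4
[435.1  224.39 102.28] 83.83777364976888 [  0.05   0.4  102.28]
```

View pics/w11.png

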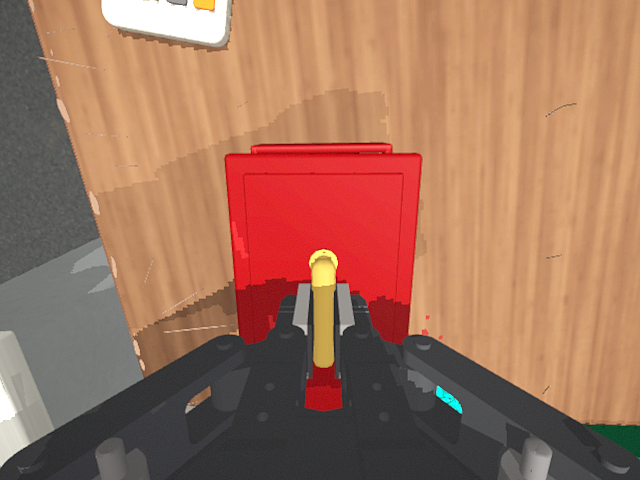

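The red lid hangs straight: lid columns 225–422 over box columns 252–391, both centred near 322. I lower it.

```bash
python3 -m crank '[[[0,0.01,0.5,0,0,-0.08,4],[0,0,0.5,0,0,0,4],[0,0,0.4,0,0,0,4],[0,0,0.2,0,0,0,4],[0,0,0.2,0,0,0,4],[0,0,0.1,0,0,0,4],[0,0,0.1,0,0,0,4],[0,0,0,0,0,0,4]]]'
python3 -m crank '[[[0,0,0.04,0,0,0,4],[0,0,0.04,0,0,0,4],[0,0,0.04,0,0,0,4],[0,0,0.04,0,0,0,4],[0,0,0,0,0,0,4],[0,0,0,0,0,0,4],[0,0,0,0,0,0,4],[0,0,0,0,0,0,4]]]'
```

```text
time_s: 30.4
eef_pos: [435.4, 224.4, 52.2]
ee_rot: [-0.0, 0.74, 0.672, -0.0]
force: [-0.2, 0.3, -0.4]
grip_width: 0.096
grip_force: 59.4
time_s: 31.2
eef_pos: [435.4, 224.3, 48.3]
ee_rot: [0.0, 0.741, 0.672, 0.0]
force: [-0.1, -0.1, -0.9]
grip_width: 0.094
grip_force: 59.4
```

```bash
python3 -m crank '[[[0,0,0.02,0,0,0,4],[0,0,0.02,0,0,0,4],[0,0,0.02,0,0,0,4],[0,0,0.01,0,0,0,4],[0,0,0,0,0,0,4],[0,0,0,0,0,0,4],[0,0,0,0,0,0,4],[0,0,0,0,0,0,4]]]'
```

```text
time_s: 32.0
eef_pos: [435.4, 224.4, 47.3]
ee_rot: [0.0, 0.74, 0.672, 0.0]
force: [-3.6, -1.8, 10.0]
grip_width: 0.091
grip_force: 60.8
```

The red lid seats with 10 N at TCP z 47.3, where 47 was expected. I release it and go to the green lid.

```bash
python3 -m crank '[[[0,0,0,0,0,0,14],[0,0,0,0,0,0,24],[0,0,0,0,0,0,40],[0,0,0,0,0,0,40],[0,0,-0.6,0,0,0,40],[0,0,-0.9,0,0,0,40],[0,0,-0.9,0,0,0,40],[0,0,-0.9,0,0,0,40]]]'
python3 -m crank '[[[-0.97,0.54,0,0,0,0,40],[-0.97,0.54,0,0,0,0,40],[-0.97,0.54,0,0,0,0,40],[-0.97,0.54,0,0,0,0,40],[-0.97,0.54,0,0,0,0,40],[-0.97,0.54,0,0,0,0,40],[-0.97,0.54,0,0,0,0,40],[-0.97,0.54,0,0,0,0,40]]]'
python3 -m crank '[[[-0.97,0.54,0,0,0,0,40],[-0.97,0.54,0,0,0,0,40],[-0.97,0.54,0,0,0,0,40],[-0.97,0.54,0,0,0,0,40],[-0.97,0.54,0,0,0,0,40],[-0.97,0.54,0,0,0,0,40],[-0.97,0.54,0,0,0,0,40],[-0.97,0.54,0,0,0,0,40]]]'
python3 -m crank '[[[-0.97,0.55,0,0,0,0,40],[-0.91,0.55,0,0,0,0,40],[0,0,0,0,0,0.55,40],[0,0,0,0,0,0.55,40],[0,0,0,0,0,0,40],[0,0,0,0,0,0,40],[0,0,0,0,0,0,40],[0,0,0,0,0,0,40]]]' 60
python3 - <<'E'
from h import *
t=capture("top");cv2.imwrite("pics/t12.png",t);m,T=campose("top")
for b in blobs(mask(t,"red"),1200)[:1]: print("red top",cv2.boundingRect(b),*rect(cast(m,T,b,42)))
s=sense();im=capture("wrist");cv2.imwrite("pics/w12.png",im);np.save("w12.npy",s,allow_pickle=True)
m,T=campose("wrist",s);q=s["ee_rot"];print(s["eef_pos"],np.degrees(2*np.arctan2(q[2],q[1])))
tt=R.from_quat([q[1],q[2],q[3],q[0]]).as_matrix()
for b in blobs(mask(im,"green"),800): print("green",cv2.boundingRect(b),*rect(cast(m,T,b,18)))
for b in blobs(mask(im,"gold"),60):
    c=rect(cast(m,T,b,36));print("gold",cv2.boundingRect(b),*c,(np.r_[c[0],0]-s["eef_pos"])@tt)
o=np.zeros((600,800,3),np.uint8);o[:360,:480]=cv2.resize(im,(480,360))
o[360:,:640]=cv2.resize(t[290:410,120:440],(640,240));cv2.imwrite("pics/v12.png",o)
E
```

```text
time_s: 32.8
eef_pos: [435.2, 224.3, 129.8]
ee_rot: [-0.0, 0.74, 0.672, -0.0]
force: [-0.4, -0.3, -0.9]
grip_width: 0.469
grip_force: 0.0
time_s: 33.6
eef_pos: [524.4, 19.7, 129.0]
ee_rot: [-0.0, 0.741, 0.672, -0.0]
force: [-0.1, 0.0, -0.6]
grip_width: 0.467
grip_force: 0.0
time_s: 34.4
eef_pos: [613.1, -183.8, 128.8]
ee_rot: [-0.0, 0.741, 0.672, -0.0]
force: [-0.7, 1.0, 0.2]
grip_width: 0.464
grip_force: 0.0
time_s: 35.2
eef_pos: [635.7, -232.0, 129.1]
ee_rot: [0.0, 0.79, 0.614, -0.0]
force: [-1.1, -0.5, -0.0]
grip_width: 0.469
grip_force: 0.0
[ 635.7  -232.01  129.1 ] 75.70187480385856
green (268, 143, 116, 168) [ 637.51 -231.37] [ 81.72 130.62] -14.410133361816406
green (200, 0, 144, 61) [638.05 -92.2 ] [34.07 90.02] 75.70590209960938
gold (317, 201, 18, 72) [ 637.8 -229.8] [11.71 52.27] -14.599479675292969 [  2.66   1.49 129.1 ]
gold (449, 447, 47, 30) [ 714.04 -459.13] [19.68 44.93] 30.997817993164062 [-200.73  132.    129.1 ]
gold (211, 0, 16, 43) [609.52 -84.21] [ 5.42 22.07] -8.703872680664062 [136.76 -61.87 129.1 ]
```

View pics/v12.png

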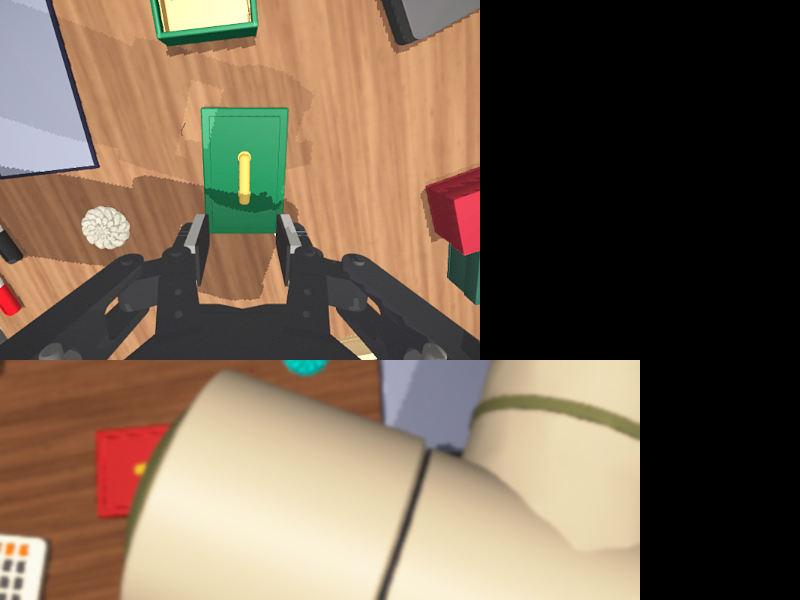

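The arm hides most of the red box from the top, but the visible part of the lid looks level. The green lid bar is about (+1.7,+1.7) mm from the TCP in tool axes, with yaw matched. I grasp it.

```bash
python3 -m crank '[[[0.07,0.06,1,0,0,0,40],[0,0,1,0,0,0,40],[0,0,1,0,0,0,40],[0,0,0.7,0,0,0,40],[0,0,0.4,0,0,0,40],[0,0,0.14,0,0,0,40],[0,0,0,0,0,0,40],[0,0,0,0,0,0,40]]]' 60
python3 -m crank '[[[0,0,0,0,0,0,20],[0,0,0,0,0,0,4],[0,0,0,0,0,0,4],[0,0,0,0,0,0,4],[0,0,0,0,0,0,4],[0,0,0,0,0,0,4],[0,0,0,0,0,0,4],[0,0,0,0,0,0,4]]]'
python3 - <<'E'
from h import *
s=sense();q=s["ee_rot"];tt=R.from_quat([q[1],q[2],q[3],q[0]]).as_matrix()
print((np.array([648.4,-37.5,0])-s["eef_pos"])@tt/25,np.degrees(2*np.arctan2(q[2],q[1])))
E
```

```text
time_s: 36.1
eef_pos: [638.1, -231.1, 24.2]
ee_rot: [0.001, 0.79, 0.613, 0.0]
force: [-0.1, -0.5, 0.1]
grip_width: 0.471
grip_force: 0.0
time_s: 36.9
eef_pos: [637.8, -231.0, 23.8]
ee_rot: [0.0, 0.79, 0.613, 0.0]
force: [-1.6, 0.8, 5.6]
grip_width: 0.096
grip_force: 60.5
[ 7.6  -1.51  0.95] 75.6505391485303
```

```bash
python3 -m crank '[[[0,0,-0.3,0,0,0,4],[0,0,-0.6,0,0,0,4],[0,0,-0.8,0,0,0,4],[0,0,-0.8,0,0,0,4],[0,0,-0.7,0,0,0,4],[0,0,0,0,0,0,4],[0.95,-0.19,0,0,0,0,4],[0.95,-0.19,0,0,0,0,4]]]'
python3 -m crank '[[[0.95,-0.19,0,0,0,0,4],[0.95,-0.19,0,0,0,0,4],[0.95,-0.19,0,0,0,0,4],[0.95,-0.19,0,0,0,0,4],[0.95,-0.19,0,0,0,0,4],[0.95,-0.18,0,0,0,0,4],[0,0,0,0,0,-0.39,4],[0,0,0,0,0,-0.39,4]]]'
python3 -m crank '[[[0,0,0,0,0,0,4],[0,0,0,0,0,0,4],[0,0,0,0,0,0,4],[0,0,0,0,0,0,4],[0,0,0,0,0,0,4],[0,0,0,0,0,0,4],[0,0,0,0,0,0,4],[0,0,0,0,0,0,4]]]'
python3 - <<'E'
from h import *
t=capture("top");cv2.imwrite("pics/t13.png",t)
m,T=campose("top")
for b in blobs(mask(t,"red"),1200)[:1]: print("red top",cv2.boundingRect(b),*rect(cast(m,T,b,42)),*farrect(cast(m,T,b,42),T[:2,3],(84,134)))
s=sense();im=capture("wrist");q=s["ee_rot"];tt=R.from_quat([q[1],q[2],q[3],q[0]]).as_matrix()
print((np.array([648.4,-37.5,0])-s["eef_pos"])@tt,np.degrees(2*np.arctan2(q[2],q[1])))
o=np.zeros((600,800,3),np.uint8);o[:360,:480]=cv2.resize(im,(480,360))
o[360:,:640]=cv2.resize(t[290:410,120:440],(640,240));cv2.imwrite("pics/v13.png",o)
E
```

```text
time_s: 37.7
eef_pos: [639.7, -182.2, 102.4]
ee_rot: [-0.0, 0.79, 0.613, -0.0]
force: [0.1, 0.8, -1.4]
grip_width: 0.096
grip_force: 59.7
time_s: 38.5
eef_pos: [647.8, -36.4, 102.4]
ee_rot: [-0.0, 0.754, 0.657, -0.0]
force: [-0.1, 0.2, -0.9]
grip_width: 0.094
grip_force: 59.7
time_s: 39.3
eef_pos: [648.1, -37.4, 103.0]
ee_rot: [0.0, 0.755, 0.655, 0.0]
force: [0.1, 0.2, -1.3]
grip_width: 0.093
grip_force: 59.7
red top (167, 319, 73, 51) [435.99 219.28] [ 86.91 140.32] -5.620391845703125 [437.74 222.29] [ 86.91 140.32] -5.620391845703125
[ -0.07   0.34 103.07] 81.88746642155195
```

View pics/v13.png

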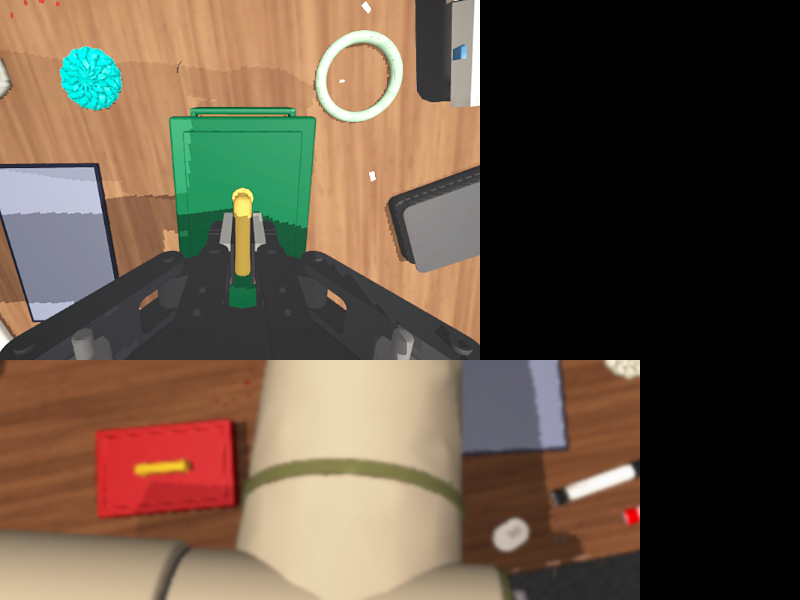

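The red lid is closed squarely at yaw -5.6. The green lid hangs centred over its box. I lower it.

```bash
python3 -m crank '[[[0,0.01,0.5,0,0,0,4],[0,0,0.5,0,0,0,4],[0,0,0.4,0,0,0,4],[0,0,0.2,0,0,0,4],[0,0,0.2,0,0,0,4],[0,0,0.1,0,0,0,4],[0,0,0.1,0,0,0,4],[0,0,0,0,0,0,4]]]'
python3 -m crank '[[[0,0,0.04,0,0,0,4],[0,0,0.04,0,0,0,4],[0,0,0.04,0,0,0,4],[0,0,0.02,0,0,0,4],[0,0,0.02,0,0,0,4],[0,0,0.02,0,0,0,4],[0,0,0,0,0,0,4],[0,0,0,0,0,0,4]]]'
```

```text
time_s: 40.2
eef_pos: [648.3, -37.4, 52.9]
ee_rot: [-0.0, 0.755, 0.655, -0.0]
force: [-0.5, 0.4, -0.8]
grip_width: 0.092
grip_force: 59.7
time_s: 41.0
eef_pos: [648.4, -37.3, 48.7]
ee_rot: [0.0, 0.755, 0.655, 0.0]
force: [-0.8, 0.5, 0.8]
grip_width: 0.093
grip_force: 59.9
```

```bash
python3 -m crank '[[[0,0,0.02,0,0,0,4],[0,0,0.02,0,0,0,4],[0,0,0.02,0,0,0,4],[0,0,0,0,0,0,4],[0,0,0,0,0,0,4],[0,0,0,0,0,0,4],[0,0,0,0,0,0,4],[0,0,0,0,0,0,4]]]'
```

```text
time_s: 41.8
eef_pos: [648.7, -37.3, 48.3]
ee_rot: [0.0, 0.755, 0.655, 0.0]
force: [-2.3, 2.3, 8.4]
grip_width: 0.099
grip_force: 61.0
```

```bash
python3 -m crank '[[[0,0,0.02,0,0,0,4],[0,0,0.02,0,0,0,4],[0,0,0,0,0,0,4],[0,0,0,0,0,0,4],[0,0,0,0,0,0,4],[0,0,0,0,0,0,4],[0,0,0,0,0,0,4],[0,0,0,0,0,0,4]]]'
python3 -m crank '[[[0,0,0,0,0,0,14],[0,0,0,0,0,0,24],[0,0,0,0,0,0,40],[0,0,0,0,0,0,40],[0,0,-0.6,0,0,0,40],[0,0,-0.9,0,0,0,40],[0,0,-0.9,0,0,0,40],[0,0,-0.9,0,0,0,40]]]'
python3 -m crank '[[[-1,0,0,0,0,0,40],[-1,0,0,0,0,0,40],[-1,0,0,0,0,0,40],[-1,0,0,0,0,0,40],[-1,0,0,0,0,0,40],[-1,0,0,0,0,0,40],[-1,0,0,0,0,0,40],[0,0,0,0,0,0,40]]]'
python3 - <<'E'
from h import *
t=capture("top");d=capture("side")
o=np.zeros((600,800,3),np.uint8);o[:240]=cv2.resize(t[190:310,150:550],(800,240));o[240:600,:768]=cv2.resize(d[170:425,100:580],(768,360))[:360];cv2.imwrite("pics/v14.png",o)
m,T=campose("top")
for c in("red","green"):
  for b in blobs(mask(t,c),1200)[:2]: print(c,cv2.boundingRect(b),*rect(cast(m,T,b,42)))
E
```

```text
time_s: 42.6
eef_pos: [648.8, -37.3, 48.2]
ee_rot: [0.001, 0.755, 0.655, 0.001]
force: [-5.2, 3.1, 14.7]
grip_width: 0.094
grip_force: 61.7
time_s: 43.4
eef_pos: [648.4, -37.5, 130.6]
ee_rot: [0.0, 0.755, 0.655, 0.0]
force: [0.4, 0.4, 0.6]
grip_width: 0.466
grip_force: 0.0
time_s: 44.2
eef_pos: [623.2, -213.7, 129.6]
ee_rot: [0.001, 0.756, 0.654, -0.0]
force: [-0.1, 0.4, -0.7]
grip_width: 0.465
grip_force: 0.0
green (282, 197, 65, 44) [644.91 -39.57] [ 89.12 133.27] -8.292724609375
```

View pics/v14.png

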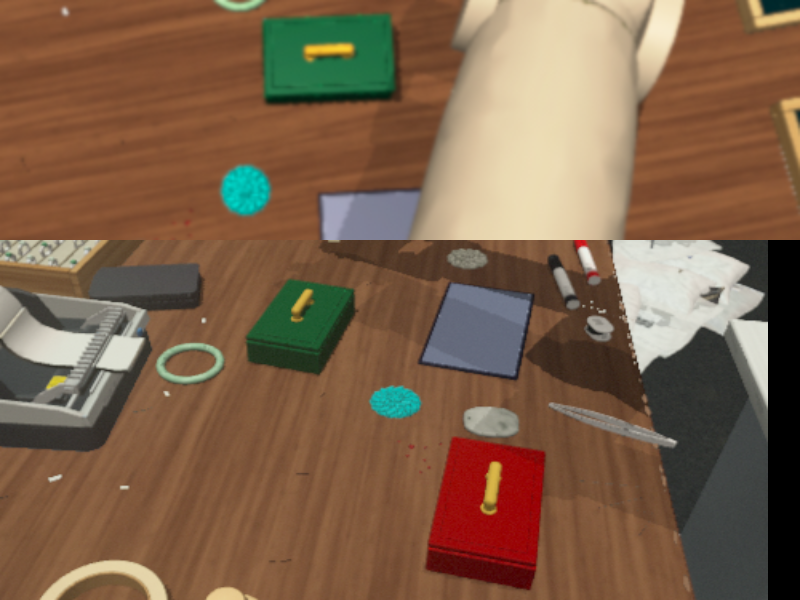

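Both boxes are closed flush with their own lids. The pad is empty, the spares, bangle and decoy are where they lay, and the robot is clear of everything.

```bash
python3 -c "
from rig import *
print(finish_job())"
```

```text
the job is handed in; nothing more can be done
None
```

The disc is in the red box and the tablet in the green box, each closed with its own lid; the other jade was left alone, and I handed the job in at about 44 s (no verdict shown).

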